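Set the heel stop of a bottle cradle

ROBOT

A 7-joint arm with a two-finger parallel gripper is mounted at the origin on a cart in front of the work surface, level with it; the furniture and walls round the work are solid. World frame = base frame: x ahead of the robot, y to its left, z up, the work surface at z = 0. Lengths are in m, angles in rad, forces in N, time in s.
With the tool pointing down it reaches from about 0.35 to 0.9 m from the base axis. Payload 8.1 kg.
Tool frame: the origin (TCP) lies between the finger pads; the fingertips stand 25 mm ahead of it and the grasp point (between the pads) lies 6 mm ahead of it; z points along the fingers, y is the direction in which the jaws open and shut (so a half turn about z gives the same grasp; the last joint's range is limited). The gripper opens to 92 mm and grips with 3 to 60 N. Pads are 19 mm wide; open, the fingers measure 130 mm over their backs; the gripper's body (75 mm by 190 mm) begins 47 mm behind the grasp point.
Start: joints at [1.164, 0.434, 0.025, 1.573, -0.012, 1.134, -0.075], TCP at [0.187, -0.596, 0.213] pointing down, gripper open.
Joint ranges: [-2.62, 2.62], [-0.44, 2.09], [-1.27, 1.32], [0.08, 2.57], [-1.32, 4.46], [0.12, 2], [-2.74, 2.74]. Speed limits (rad/s): [2.22, 2.22, 3.01, 3.01, 3.14, 3.14, 3.14].

INTERFACE

Orientations are given as a rotation vector (axis times angle).
In Python, from cell import * gives the robot as it stands.
- The arm moves only by the shell command python3 -m jog 'ROWS' [FORCE]. ROWS is JSON, one flat list of numbers, 5 for each row, row after row: the finger opening in mm, from 0 to 91.8, then the shift along the tool's x, y, z in units of 40 mm (1.0 is 40 mm), then the turn about the tool's z in units of 6 degrees (1.0 is 6 degrees). A call has 1 to 20 rows; each row shifts and turns the pose as measured when the row begins, along the tool's axes as they then stand; what a row does not reach is not made up. A row lasts 1/12 s, in which the tool goes at most 41.7 mm and 7.16 degrees, less where a joint would pass 70% of its speed; a pose out of reach is approached as far as the arm can. A call is refused whole if a number of a shift passes 1 or a number of a turn 1, either way. A call with a gripper value outside its range is refused whole. The fingers move at their own pace and stop on an object; FORCE is the grip in N (left out, the last holds). Time passes only in rows, so rows that do not move let the fingers close. It gives the time, the measured TCP pose, the force and the opening at its end, in the units of the state.
- observe(): the state, without advancing time (a new reading comes with each control period).
- get_image(name): name is "scene" or "top" or "wrist"; returns the picture (480x640x3 uint8, red, green, blue); there is no depth.
- camera_params(name): a dict with "intrinsics" (3x3 intrinsics, pixels), "xyz" and "orientation" of the camera in the world. Camera axes: x right, y down, z forward; pixel columns grow to the right and rows downward; lengths in m; the calibration is good to about 2 mm. A picture is of the moment at which its call begins: read the wrist's pose just before it. camera_params takes no time and is no camera call; for the wrist camera it gives the pose at the moment of the call.
- sign_off(): hands the job in, once; it reports no verdict.
The state is a dict: "clock": time; "joints": joint angles; "dq": joint speeds; "joint_efforts": joint torques, N m; "position": TCP position; "ee_rot": TCP orientation; "force": force on the tool from outside, world axes, zero at the start; "ft_torque": the same for the moment, N m; "width": opening from 0.0 (shut) to 1.0 (fully open).
Only numpy, scipy, OpenCV 4.12 (cv2) and the standard library are available. Lean on these libraries where they do the work, as an engineer would, in place of code of your own. Each camera call takes 0.05 s, during which the arm holds its last target. There are 200 camera calls.

TASK

The half bottle lying in the cradle on the bar has too much room behind it. Lift the slide stop by its handle out of the wide slot where it is parked, bring it along the rail and let it drop fully home in the notch that holds its cork bumper closest behind the bottle's base. Do not shove the bottle along, and leave everything else as it stands.

Things in the scene. Friction and masses are not known exactly. Their poses are not given: they have to be found in the camera images.
- cradle: Fixed bottle cradle: dark wood board 150 x 460 x 18 mm; origin: centre of the underside, on the worktop. y runs along the rail and the bottle, from the parked stop (-y end) to the bottle's neck (+y); x points from the rail to the bottle side; z up. A V trough holds the bottle, axis at x = +30, z = 64 mm. The rail is at x = -45 mm.
- rail (a point): Point on the rail bed: cradle x = -45, y = 0, z = 34 mm; axes as the cradle. On the bed is a steel strip of 7 blocks, each 15 mm long, 16 mm high, with 15 mm notches between (a notch every 30 mm, 6 in all). It was put on by eye: the first notch's centre is anywhere from 112 to 88 mm on the -y side, so feel or look for the notches. -y of the blocks is the wide parking slot.
- carriage (a joint): Travel of the stop's wooden carriage along the rail (m), 0 to 0.235, growing towards the bottle (cradle +y); at value q the tooth and the middles of handle and carriage are at cradle y = q - 0.168. About 0.5 N of drag. Carriage 42 mm wide, 76 mm along the rail, top at z = 66 mm.
- knob (a joint): Lift of the knob in the carriage (m): 0 = fully down (home in a notch, or in the slot), 0.016 = tooth resting on a block's top, 0.028 = upper end. The knob (about 0.2 to 0.4 kg) falls by its own weight. Its tooth is 12 mm long along the rail, 1.5 mm to spare each side in a notch; blocks stop it unless it is lifted over 0.016.
- bail (a point): Middle of the knob's handle, an upright loop: a round wooden grip 15 mm thick, 60 mm long along the rail, between two 10 mm legs. The opening under it is 64 mm wide and 47 mm high: closed fingertips slanting down can go in under it from either side (cradle x) and lift; or pinch it from above. At knob = 0 it is 131 mm above the worktop, cradle x = -45 mm. Axes as the cradle.
- stop_face (a point): Centre of the round cork bumper's face (38 mm diameter), which looks to cradle +y, at cradle x = +30, z = 64 mm, 40 mm further along +y than the handle's middle. It moves with the carriage; axes as the cradle.
- bottle: Full half bottle of wine, 235 mm long, 58 mm diameter, 0.6 to 0.8 kg, lying loose in the V trough, neck to cradle +y. Origin: centre of its base; z axis from base to neck. The right notch leaves 0 to 34 mm between bumper face and base. Pushed with more than some 4 to 8 N it slides along the trough.
- votive: Empty votive glass, 74 mm in diameter, 43 mm high, to the right; origin under its centre. To be left alone.
- cup: Steel cup with a strap handle, 58 x 79 x 92 mm, to the left; origin at its underside. To be left alone.
- tealight: Tealight in a crimped tin cup, 40 mm diameter, 44 mm high with its flame, standing loose on the cradle's board at its -y end, on the bottle side; origin under its centre. To be left alone.

How it is judged:
On the way:
1. the knob is lifted clear of the strip's blocks (value of joint knob above 0.0165 m), for 0.1 s.
At the end, for the whole second after the job is handed in: The knob is down in a notch (lift under 3 mm), the bumper's face is at most 34 mm behind the bottle's base, and the bottle lies still within 12 mm of where it lay (value of joint knob below 0.003 m and y of bottle in the frame of stop_face between -0.002 and 0.034 m and distance of bottle from where it was at the start of the episode below 0.012 m and linear speed of bottle below 0.01 m/s); the robot touches nothing.
It fails at once if the bottle is shoved along or lifted out (more than 20 mm) (distance of bottle from where it was at the start of the episode above 0.02 m).
It fails at once if the tealight, votive glass or cup is disturbed (more than 20 mm, or tipped) (distance of any of tealight, votive, cup from where it was at the start of the episode above 0.02 m or angle between any of tealight, votive, cup's own z axis and vertical above 0.35 rad).
It also fails if it takes over 51 s, if anything falls off the work surface, if the arm or the gripper's body presses on something with over 40 N, if the wrist force passes 120 N, or if a joint passes its speed limit or range.

## Working session

There is one attempt and no reset: what is moved stays moved. The work goes in short steps, Python scripts to look and compute and a shell command to move; the robot and the scene stay as the last step left them, time stands still between calls to the robot, and variables do not carry over. Pictures are saved under pics/ and viewed, about 8 in all and at most 12, crops included, and the job is handed in when it is done.

```bash
mkdir -p pics
python3 - <<'E'
from cell import *
import cv2
for n in("scene","top"):
    p=camera_params(n);print(n,p)
    cv2.imwrite(f"pics/{n}0.png",get_image(n)[:,:,::-1])
s=observe();print({k:s[k] for k in("clock","position","ee_rot","force","width")})
E
```

```text
scene {'intrinsics': array([[435.42233909,   0.        , 322.09884829],
       [  0.        , 435.42233909, 238.19422073],
       [  0.        ,   0.        ,   1.        ]]), 'xyz': array([0.16115586, 0.94231324, 0.94726912]), 'orientation': array([-0.56081646,  2.61122407, -1.23216903])}
top {'intrinsics': array([[535.86970172,   0.        , 325.29496298],
       [  0.        , 535.86970172, 243.28230057],
       [  0.        ,   0.        ,   1.        ]]), 'xyz': array([0.37483376, 0.01192604, 1.51523183]), 'orientation': array([-2.09398723,  2.14633855, -0.18085203])}
{'clock': 0.1, 'position': array([ 0.18676638, -0.59596036,  0.21221596]), 'ee_rot': array([-3.10410330e+00, -4.75009683e-01,  5.31166309e-04]), 'force': array([-0.1124668 ,  0.22646702, -0.20912733]), 'width': 0.99908756634701}
```

View pics/scene0.png

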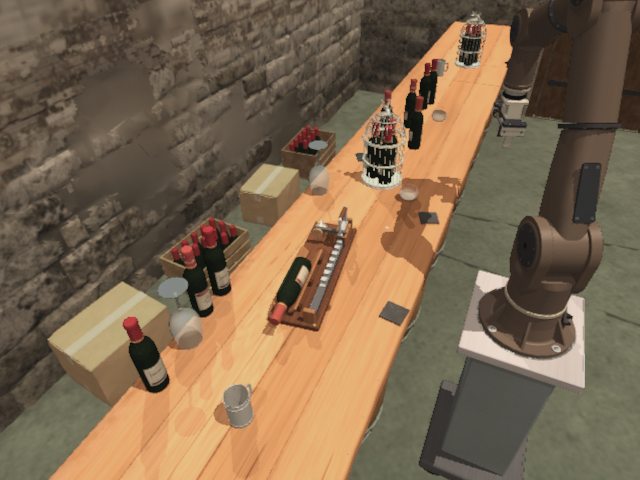

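View pics/top0.png

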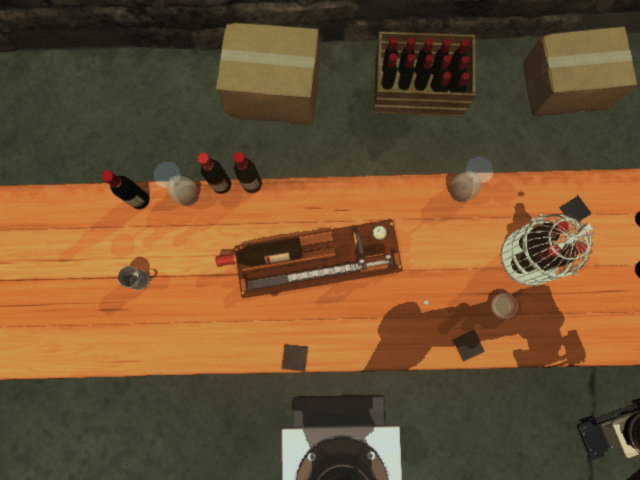

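The overview shows the board from about (236,240) to (402,270) in the top view. The neck points left (+y world), the rail is on the robot's side, and the carriage is around (375,262). Next I'll enlarge that area.

Run:
```python
import cv2
a=cv2.imread("pics/top0.png")[205:310,210:415]
cv2.imwrite("pics/topc.png",cv2.resize(a,(800,410),interpolation=cv2.INTER_CUBIC))
```

```text
(no output)
```

View pics/topc.png

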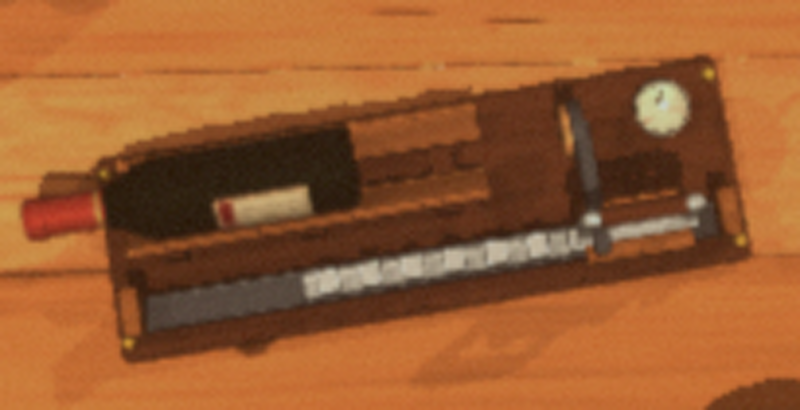

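```bash
cat > h.py <<'E'
from cell import *
import numpy as np
from scipy.spatial.transform import Rotation as R
def ray(p,uv,z):
    d=R.from_rotvec(p["orientation"]).apply(np.linalg.inv(p["intrinsics"])@[uv[0],uv[1],1]); o=np.array(p["xyz"])
    return o+d*(z-o[2])/d[2]
def proj(p,X):
    c=p["intrinsics"]@R.from_rotvec(p["orientation"]).inv().apply(np.array(X)-p["xyz"]); return c[:2]/c[2]
def fit(src,dst):
    src=np.array(src);dst=np.array(dst)[:,:2];a=src-src.mean(0);b=dst-dst.mean(0)
    th=np.arctan2((a[:,0]*b[:,1]-a[:,1]*b[:,0]).sum(),(a*b).sum());c,s=np.cos(th),np.sin(th);M=np.array([[c,-s],[s,c]])
    return th,dst.mean(0)-M@src.mean(0),M
E
python3 - <<'E'
from h import *
p=camera_params("top")
f=lambda u,v,z: ray(p,(210+(u+.5)/3.902-.5,205+(v+.5)/3.902-.5),z)
C=[f(97,160,.018),f(712,57,.018),f(750,250,.018),f(123,362,.018)]
S=[[.075,.23],[.075,-.23],[-.075,-.23],[-.075,.23]]
th,t,M=fit(S,C);print(th,t,[np.round(M@s+t-c[:2],4) for s,c in zip(np.array(S),C)])
L=lambda X:np.round(M.T@(X[:2]-t),4)
print("base",L(f(353,160,.064)),"strip+y",L(f(304,285,.05)),"bail",L(f(650,225,.137)),"tea",L(f(662,108,.03)))
for k in(-.168,):print("bail world",M@[-.045,k]+t)
o=observe();Rt=R.from_rotvec(o["ee_rot"]).as_matrix();print(Rt.round(3))
E
```

```text
0.1468843740010495 [0.61092679 0.04991348] [array([0.0003, 0.0028]), array([ 0.0027, -0.0011]), array([-0.0026, -0.0023]), array([-0.0004,  0.0006])]
base [0.0335 0.0418] strip+y [-0.0463  0.0907] bail [-0.0576 -0.1481] tea [ 0.0391 -0.1839]
bail world [ 0.59099929 -0.12286353]
[[ 0.954  0.299 -0.001]
 [ 0.299 -0.954  0.001]
 [-0.    -0.001 -1.   ]]
```

Run:
```python
from h import *
p=camera_params("wrist");o=observe();Rt=R.from_rotvec(o["ee_rot"])
print(p["intrinsics"],"cam in tool",Rt.inv().apply(p["xyz"]-o["position"]),"\n",(Rt.inv()*R.from_rotvec(p["orientation"])).as_matrix().round(3))
p=camera_params("top");print("basket top?",ray(p,(548,215),.25),"votive",ray(p,(503,305),.03))
d=np.array([.56,-.05,.40])-o["position"];print(d,Rt.inv().apply(d)/.04)
```

```text
[[341.802287     0.         319.06837294]
 [  0.         341.802287   232.64058628]
 [  0.           0.           1.        ]] cam in tool [ 0.07371896  0.00028388 -0.17274338] 
 [[ 0.    -0.962 -0.274]
 [ 1.     0.    -0.   ]
 [ 0.001 -0.274  0.962]]
basket top? [ 0.66368024 -0.51343547  0.25      ] votive [ 0.4639266  -0.45703287  0.03      ]
[0.37323362 0.54596036 0.18778404] [ 12.98496541 -10.24052923  -4.68204463]
```

```bash
python3 -m jog '[60,0.6,-0.4,-0.6,0,60,0.6,-0.4,-0.6,0,60,0.6,-0.4,-0.6,0,60,0.6,-0.4,-0.6,0,60,0.6,-0.4,-0.6,0,60,0.8,-0.58,0,0,60,0.8,-0.58,0,0,60,0.8,-0.58,0,0,60,0.8,-0.58,0,0,60,0.8,-0.58,0,0,60,0.8,-0.58,0,0,60,0.8,-0.58,0,0,60,0.8,-0.58,0,0,60,0.8,-0.58,0,0,60,0.8,-0.58,0,0,60,0.8,-0.58,0,0,60,0.8,-0.58,0,0,60,0.8,-0.58,0,0,60,0.8,-0.58,0,0]' 20
python3 -m jog '[60,0,0,0,-1,60,0,0,0,-1,60,0,0,0,-1,60,0,0,0,-1,60,0,0,0,-1,60,0,0,0,-1,60,0,0,0,-1,60,0,0,0,-1,60,0,0,0,-1,60,0,0,0,-1,60,0,0,0,-1,60,0,0,0,-1,60,0,0,0,-1,60,0,0,0,-0.5,60,0,0,0,0]'
python3 - <<'E'
from h import *
import cv2
print(camera_params("wrist"));cv2.imwrite("pics/w0.png",get_image("wrist")[:,:,::-1])
o=observe();Rt=R.from_rotvec(o["ee_rot"]).as_matrix();print(o["clock"],o["position"],Rt.round(3),o["joints"].round(2))
E
```

```text
clock: 1.68
position: [0.6194, -0.0245, 0.3316]
ee_rot: [-3.104, -0.44, 0.016]
force: [0.0, -0.5, 0.4]
width: 0.654
clock: 2.93
position: [0.6199, -0.0096, 0.3208]
ee_rot: [-1.954, -2.422, 0.013]
force: [-0.9, 0.4, -0.7]
width: 0.655
{'intrinsics': array([[341.802287  ,   0.        , 319.06837294],
       [  0.        , 341.802287  , 232.64058628],
       [  0.        ,   0.        ,   1.        ]]), 'xyz': array([0.60960869, 0.06001196, 0.49476057]), 'orientation': array([2.86510909e+00, 3.11980498e-01, 2.33587298e-03])}
2.9833 [ 0.61990484 -0.00957447  0.32075711] [[-0.208  0.978 -0.028]
 [ 0.978  0.208  0.012]
 [ 0.017 -0.025 -1.   ]] [ 0.34  0.46 -0.63  1.35  0.25  1.45 -0.07]
```

View pics/w0.png

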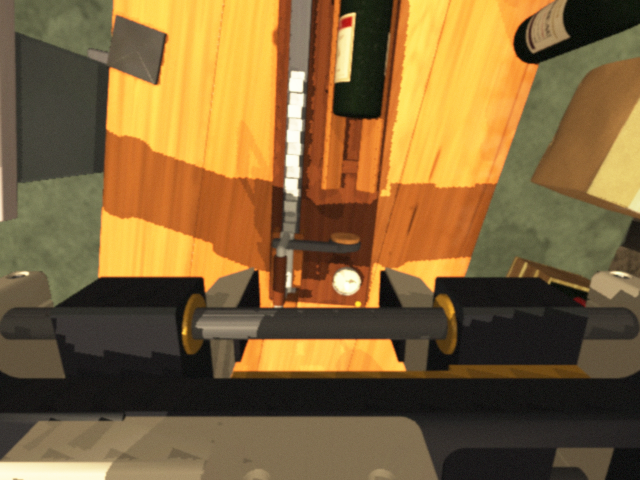

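The wrist view shows the strip from (297,70) to about (290,235), the bottle base near (357,116) and the tealight at (347,283). I'll enlarge it.

Run:
```python
import cv2
a=cv2.imread("pics/w0.png")[60:260,260:400]
a=cv2.rotate(a,cv2.ROTATE_90_CLOCKWISE) # new x = 259-v , new y = u-260
cv2.imwrite("pics/w0c.png",cv2.resize(a,(800,560),interpolation=cv2.INTER_CUBIC))
```

```text
(no output)
```

View pics/w0c.png

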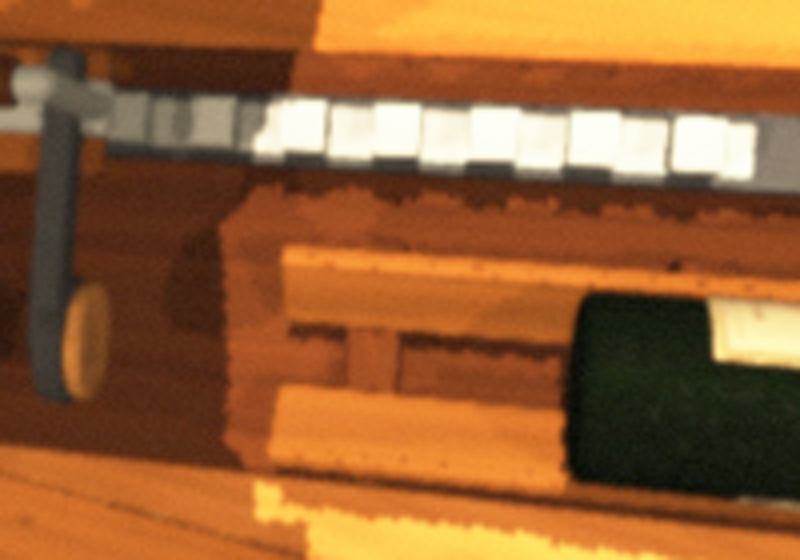

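```bash
cat >> h.py <<'E'
TH=0.1469;T=np.array([0.61093,0.04991]);M=np.array([[np.cos(TH),-np.sin(TH)],[np.sin(TH),np.cos(TH)]])
L=lambda X:np.round(M.T@(np.array(X)[:2]-T),4)
E
python3 - <<'E'
from h import *
p=dict(camera_params("wrist"));p["xyz"]=np.array([0.60960869,0.06001196,0.49476057]);p["orientation"]=np.array([2.86510909,0.311980498,0.00233587298])
f=lambda x,y,z:L(ray(p,(260+(y+.5)/4-.5,259-((x+.5)/4-.5)),z))
for x in(107,150,190,237,285,327,375,420,472,520,568,618,672,728):print(x,f(x,125,.05))
print("end",f(755,150,.034));
for x,y,z in((578,300,.064),(570,475,.064),(567,390,.064),(567,390,.045)):print("base",f(x,y,z))
print("bumper face",f(105,340,.064),f(88,285,.083),f(88,398,.045))
print("bail leg",f(100,95,.125),f(20,80,.125))
E
```

```text
107 [-0.0416 -0.1106]
150 [-0.0423 -0.0958]
190 [-0.0429 -0.0821]
237 [-0.0436 -0.0664]
285 [-0.0443 -0.0506]
327 [-0.0449 -0.0371]
375 [-0.0456 -0.0218]
420 [-0.0463 -0.0077]
472 [-0.047   0.0082]
520 [-0.0477  0.0227]
568 [-0.0483  0.0369]
618 [-0.049   0.0515]
672 [-0.0497  0.0669]
728 [-0.0504  0.0826]
end [-0.0448  0.0935]
base [0.0053 0.0423]
base [0.0575 0.0434]
base [0.0324 0.0409]
base [0.0338 0.0423]
bumper face [ 0.0297 -0.1023] [ 0.0118 -0.1041] [ 0.0512 -0.1118]
bail leg [-0.0429 -0.0929] [-0.0462 -0.1169]
```

```bash
python3 -m jog '[60,0,0,0,0.6,60,-0.7,-0.35,0,0,60,-0.7,-0.35,0.5,0,60,-0.65,-0.35,0.8,0,60,0,0,0.8,0,60,0,0,0.8,0,60,0,0,0,0]'
cat > look.py <<'E'
from h import *
import cv2,sys
p=camera_params("wrist");im=get_image("wrist")[:,:,::-1];cv2.imwrite(f"pics/{sys.argv[1]}.png",im)
import pickle;pickle.dump(p,open(f"pics/{sys.argv[1]}.pkl","wb"))
o=observe();print(o["clock"],o["position"],L(o["position"]),R.from_rotvec(o["ee_rot"]).as_matrix().round(3).tolist(),o["force"])
print("cam",L(p["xyz"]))
for n,(x,y,z) in dict(bail=(-.045,-.142,.131),strip0=(-.045,-.1,.05),strip1=(-.045,.09,.05),base=(.03,.042,.064)).items():print(n,proj(p,[*(M@[x,y]+T),z]))
E
python3 look.py w1
```

```text
clock: 3.57
position: [0.5859, -0.098, 0.2012]
ee_rot: [-2.059, -2.338, 0.012]
force: [-1.5, 0.0, -1.3]
width: 0.654
3.6167 [ 0.58743714 -0.09731637  0.20436084] [-0.0448 -0.1422] [[-0.127, 0.992, -0.022], [0.992, 0.127, 0.012], [0.015, -0.02, -1.0]] [-0.63379133 -1.22702347  1.13439431]
cam [-0.0406 -0.0722]
bail [323.10595226 238.8751252 ]
strip0 [323.480827   172.14984766]
strip1 [319.54084916 -69.18176583]
base [415.60300299 -10.60669498]
```

View pics/w1.png

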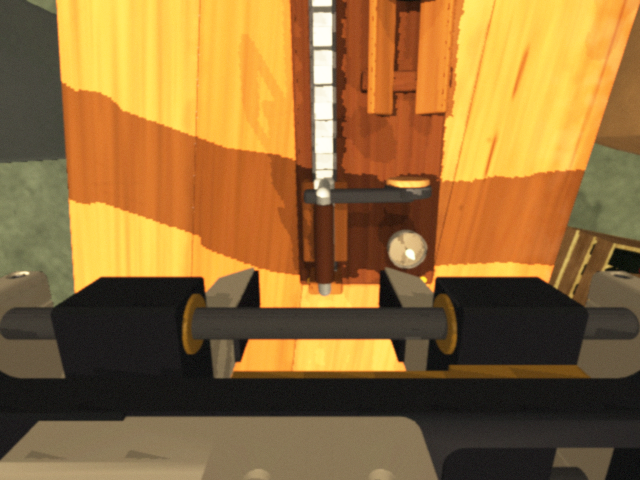

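The handle's grip is centred at about (324,240), where I predicted it (323,239), with the jaws over it. The strip runs up from (322,185), and I'll enlarge that part.

Run:
```python
import cv2
a=cv2.imread("pics/w1.png")[0:190,290:440]
a=cv2.rotate(a,cv2.ROTATE_90_CLOCKWISE)[:90] # x=189-v, y=u-290
cv2.imwrite("pics/w1c.png",cv2.resize(a,(760,360),interpolation=cv2.INTER_CUBIC))
```

```text
(no output)
```

View pics/w1c.png

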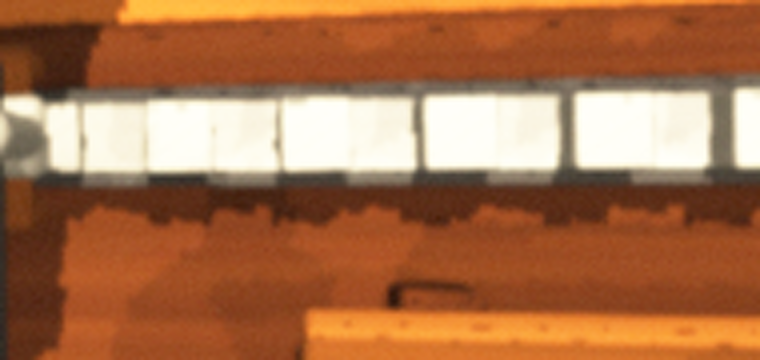

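Run:
```python
from h import *
import pickle
p=pickle.load(open("pics/w1.pkl","rb"))
for x in(80,148,212,281,348,424,490,575,650,733):print(x,L(ray(p,(290+134/4-.5,189-((x+.5)/4-.5)),.05)))
```

```text
80 [-0.0454 -0.0974]
148 [-0.0451 -0.0819]
212 [-0.0449 -0.0676]
281 [-0.0447 -0.0526]
348 [-0.0444 -0.0384]
424 [-0.0441 -0.0227]
490 [-0.0439 -0.0094]
575 [-0.0436  0.0074]
650 [-0.0434  0.0217]
733 [-0.0431  0.0372]
```

```bash
python3 -m jog '[60,0,0.02,0.5,-0.2,60,0,0.02,0.6,0,60,0,0,0.5,0,60,0,0,0,0]'
python3 - <<'E'
from h import *
o=observe();print(o["clock"],o["position"],L(o["position"]),o["force"])
E
```

```text
clock: 3.95
position: [0.5937, -0.0941, 0.1475]
ee_rot: [-2.044, -2.365, -0.003]
force: [-1.2, -0.2, -0.3]
width: 0.653
3.95 [ 0.59370532 -0.09409861  0.14753091] [-0.0381 -0.1399] [-1.216604   -0.15050761 -0.32220413]
```

```bash
python3 -m jog '[60,-0.05,-0.17,0.25,0,60,0,0,0,0,60,0,0,0,0]'
python3 - <<'E'
from h import *
o=observe();print(o["clock"],o["position"],L(o["position"]),o["force"],R.from_rotvec(o["ee_rot"]).as_matrix().round(3).tolist())
E
```

```text
clock: 4.2
position: [0.5915, -0.0948, 0.1442]
ee_rot: [-2.047, -2.368, -0.01]
force: [0.4, 0.7, 0.8]
width: 0.652
4.2 [ 0.59145372 -0.09476431  0.14419265] [-0.0404 -0.1403] [0.44660071 0.71391365 0.81784661] [[-0.145, 0.989, -0.004], [0.989, 0.145, 0.012], [0.013, -0.002, -1.0]]
```

```bash
python3 -m jog '[60,0,-0.15,0.25,0,60,0,0,0.1,0,60,0,0,0,0]'
python3 - <<'E'
from h import *
o=observe();print(o["clock"],o["position"],L(o["position"]),o["force"])
E
```

```text
clock: 4.45
position: [0.5885, -0.0947, 0.1342]
ee_rot: [-2.051, -2.373, -0.017]
force: [0.3, 0.2, -0.1]
width: 0.655
4.45 [ 0.5884992  -0.09465128  0.13420048] [-0.0433 -0.1397] [ 0.30004261  0.21862257 -0.06252221]
```

Well placed, so I'll close with a moderate grip.

```bash
python3 -m jog '[5,0,-0.03,0,0,5,0,0,0,0,5,0,0,0,0,5,0,0,0,0,5,0,0,0,0,5,0,0,0,0,5,0,0,0,0,5,0,0,0,0]' 25
python3 - <<'E'
from h import *
o=observe();print(o["clock"],o["position"],L(o["position"]),o["force"],o["width"]*91.8)
E
```

```text
clock: 5.12
position: [0.588, -0.0947, 0.1354]
ee_rot: [-2.052, -2.373, -0.018]
force: [-0.2, -0.7, -0.2]
width: 0.123
5.1167 [ 0.58798844 -0.09470006  0.13537534] [-0.0439 -0.1397] [-0.17152278 -0.73501044 -0.20711664] 11.28103773647716
```

```bash
python3 -m jog '[5,0,0,-0.2,0,5,0,0,-0.2,0,5,0,0,-0.2,0,5,0,0,0,0,5,0,0,0,0]' 25
python3 look.py w2
```

```text
clock: 5.53
position: [0.5882, -0.0949, 0.1626]
ee_rot: [-2.052, -2.373, -0.019]
force: [0.3, 0.1, 0.0]
width: 0.053
5.5833 [ 0.58836071 -0.09489949  0.1627147 ] [-0.0435 -0.1399] [[-0.144, 0.989, 0.005], [0.989, 0.144, 0.012], [0.011, 0.007, -1.0]] [ 0.37335353 -0.95588969  0.63673105]
cam [-0.0444 -0.0686]
bail [316.52721902 259.52915093]
strip0 [316.50548445 178.94808448]
strip1 [315.46263767 -99.63901575]
base [425.24816107 -27.78424114]
```

View pics/w2.png

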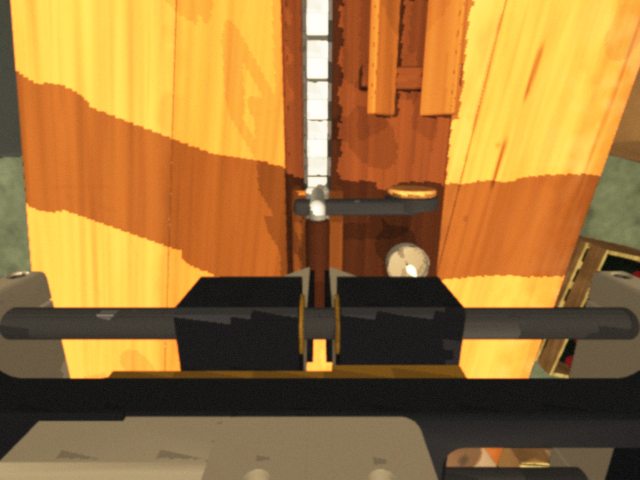

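The handle slipped out or was missed: the width is at the 5 mm command and there's no load. I'll triangulate the handle between w1 and w2.

Run:
```python
from h import *
import pickle,cv2
P=[pickle.load(open(f"pics/w{i}.pkl","rb")) for i in(1,2)]
def tri(a,b):
    A=[];B=[]
    for p,uv in zip(P,(a,b)):
        d=R.from_rotvec(p["orientation"]).apply(np.linalg.inv(p["intrinsics"])@[*uv,1]);d/=np.linalg.norm(d);Q=np.eye(3)-np.outer(d,d);A.append(Q);B.append(Q@p["xyz"])
    X=np.linalg.lstsq(np.vstack(A),np.hstack(B),rcond=None)[0];return L(X),X[2]
print("ball",tri((324,190),(318,205)))
print("tealight",tri((408,249),(408,262)),"bumper top c",tri((408,183),(412,192)))
o=observe();Rt=R.from_rotvec(o["ee_rot"])
for z in(0,.006,.025):print("tcp+",z,proj(P[1],o["position"]+Rt.apply([0,0,z])))
print(P[0]["xyz"],P[1]["xyz"])
im=cv2.imread("pics/w2.png")[180:300,260:380];cv2.imwrite("pics/w2c.png",cv2.resize(im,(600,600),interpolation=cv2.INTER_CUBIC))
```

```text
ball (array([-0.0437, -0.1028]), np.float64(0.1521580506679599))
tealight (array([ 0.0504, -0.1932]), np.float64(-0.0023007217292410572)) bumper top c (array([ 0.0321, -0.1099]), np.float64(0.06079337101119081))
tcp+ 0 [319.12801182 275.64149267]
tcp+ 0.006 [319.14256502 271.43677433]
tcp+ 0.025 [319.1833729  259.64654664]
[ 0.58128883 -0.02741688  0.37494339] [ 0.57708301 -0.0244854   0.33611005]
```

View pics/w2c.png

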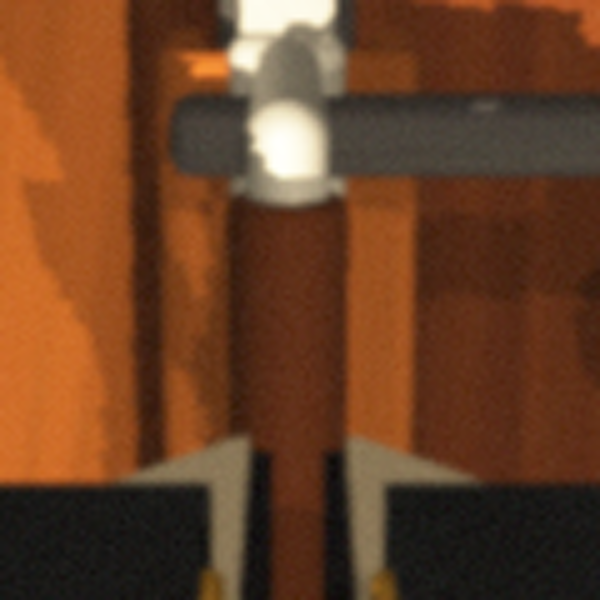

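```bash
python3 -m jog '[40,0,0,0,0,40,0,0,0,0,40,0,0,0,0,40,0,0,0,0,40,0,0,0,0,40,0,-0.06,0.25,0,40,0,0,0.25,0,40,0,0,0.25,0,40,0,0,0,0,40,0,0,0,0]' 50
python3 - <<'E'
from h import *
o=observe();print(o["clock"],o["position"],L(o["position"]),o["force"],o["width"]*91.8)
E
```

```text
clock: 6.42
position: [0.5844, -0.095, 0.1274]
ee_rot: [-2.051, -2.372, -0.016]
force: [-1.0, -0.2, -0.6]
width: 0.435
6.4167 [ 0.5844333  -0.09498071  0.12744911] [-0.0474 -0.1395] [-1.02218131 -0.21000781 -0.61259795] 39.937353183185515
```

```bash
python3 -m jog '[0,0,0.05,0,0,0,0,0,0,0,0,0,0,0,0]' 50; python3 -m jog '[0,0,0,0,0,0,0,0,0,0,0,0,0,0,0]';python3 -m jog '[0,0,0,0,0,0,0,0,0,0]'
```

```text
clock: 6.67
position: [0.5864, -0.0945, 0.1269]
ee_rot: [-2.05, -2.371, -0.016]
force: [0.6, 0.6, 0.5]
width: 0.268
clock: 6.92
position: [0.5871, -0.0945, 0.1278]
ee_rot: [-2.051, -2.372, -0.017]
force: [-0.2, 0.2, 0.2]
width: 0.05
clock: 7.08
position: [0.5873, -0.0944, 0.1281]
ee_rot: [-2.051, -2.373, -0.018]
force: [0.5, -0.3, 1.0]
width: 0.003
```

```bash
python3 look.py w3
python3 - <<'E'
import cv2,numpy as np
from h import *
a=cv2.imread("pics/w3.png")[170:330,240:400]
s=get_image("scene")[:,:,::-1];p=camera_params("scene");c=proj(p,[.587,-.095,.12]).astype(int);print(c)
b=s[c[1]-50:c[1]+30,c[0]-40:c[0]+40]
f=lambda x:cv2.resize(x,(400,400),interpolation=cv2.INTER_CUBIC)
cv2.imwrite("pics/w3c.png",np.hstack([f(a),f(b)]))
E
```

```text
7.1333 [ 0.58733758 -0.09449786  0.12815989] [-0.0445 -0.1394] [[-0.145, 0.989, 0.003], [0.989, 0.145, 0.012], [0.011, 0.005, -1.0]] [ 1.21968233 -0.19179317  0.03598871]
cam [-0.0449 -0.0682]
bail [317.86971605 282.15760047]
strip0 [317.66195355 184.96907699]
strip1 [ 316.81922015 -137.69824056]
base [444.63383916 -54.27910645]
[341 216]
```

View pics/w3c.png

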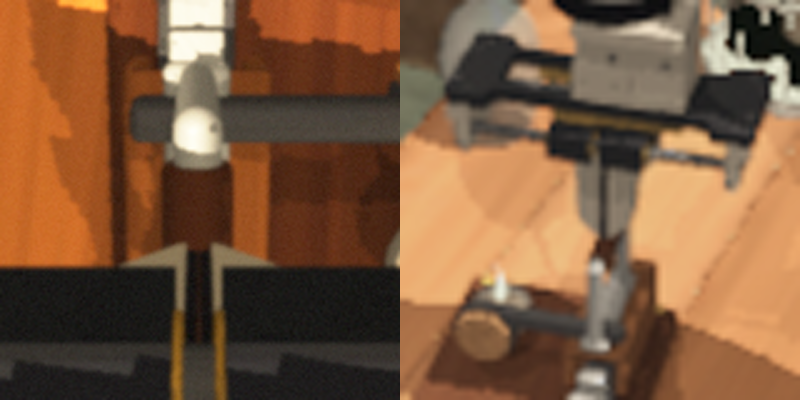

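Run:
```python
from h import *
p=camera_params("scene")
c=lambda X:(proj(p,X)-[301,166])*5+[400,0]
for z in(.09,.1,.11,.12,.131,.14):print(z,c([*(M@[-.045,-.142]+T),z]).round(),"leg+y",c([*(M@[-.045,-.107]+T),z]).round())
print("tip",c([.5873,-.0945,.103]).round(),"bumper",c([*(M@[.03,-.102]+T),.064]).round())
p=camera_params("wrist")
for z in(.1,.115,.131):print(z,[(proj(p,[*(M@[-.045,y]+T),z]).round(1)-[240,170])*2.5 for y in(-.107,-.102)])
```

```text
0.09 [604. 289.] leg+y [591. 321.]
0.1 [604. 276.] leg+y [591. 308.]
0.11 [605. 264.] leg+y [591. 296.]
0.12 [605. 251.] leg+y [591. 283.]
0.131 [605. 237.] leg+y [591. 269.]
0.14 [605. 226.] leg+y [591. 258.]
tip [603. 275.] bumper [477. 338.]
0.1 [array([194.25,  93.25]), array([194.25,  72.5 ])]
0.115 [array([194.5, 106. ]), array([194.25,  83.75])]
0.131 [array([194.5, 122. ]), array([194.25,  97.75])]
```

The pads shut fully with the handle still under them, and both views show the fingers ending around the top of the grip. So the tips sit higher than I assumed. I'll open, go down in steps while watching the force, and close again.

```bash
python3 -m jog '[40,0,0,0,0,40,0,0,0,0,40,0,0,0,0,40,0,0,0,0,40,0,0,0,0,40,0,0,0,0,40,0,0,0.15,0,40,0,0,0.15,0,40,0,0,0,0]' 40; python3 -m jog '[40,0,0,0.1,0,40,0,0,0.1,0,40,0,0,0,0]'
```

```text
clock: 7.93
position: [0.5874, -0.0944, 0.1151]
ee_rot: [-2.052, -2.373, -0.018]
force: [0.2, 0.0, 0.0]
width: 0.436
clock: 8.18
position: [0.587, -0.0943, 0.1055]
ee_rot: [-2.051, -2.372, -0.017]
force: [-0.2, 0.1, -0.2]
width: 0.438
```

```bash
python3 -m jog '[0,0,0,0,0,0,0,0,0,0,0,0,0,0,0,0,0,0,0,0,0,0,0,0,0]' 40; python3 -m jog '[0,0,0,0,0,0,0,0,0,0,0,0,0,0,0]';python3 look.py w4;  python3 - <<'E'
import cv2,numpy as np
from h import *
a=cv2.imread("pics/w4.png")[170:330,240:400]
s=get_image("scene")[:,:,::-1]
b=s[166:246,301:381]
f=lambda x:cv2.resize(x,(400,400),interpolation=cv2.INTER_CUBIC)
cv2.imwrite("pics/w4c.png",np.hstack([f(a),f(b)]))
E
```

```text
clock: 8.6
position: [0.5872, -0.0942, 0.1053]
ee_rot: [-2.051, -2.372, -0.017]
force: [0.8, -0.0, -3.2]
width: 0.15
clock: 8.85
position: [0.5872, -0.0942, 0.1053]
ee_rot: [-2.051, -2.372, -0.018]
force: [0.1, -0.1, -2.0]
width: 0.153
8.9 [ 0.58724561 -0.09415673  0.10526673] [-0.0445 -0.139 ] [[-0.145, 0.989, 0.003], [0.989, 0.145, 0.012], [0.012, 0.005, -1.0]] [ 0.01938971  1.42071306 -1.45358289]
cam [-0.0449 -0.0679]
bail [317.95074338 302.14928757]
strip0 [317.75956637 189.82828226]
strip1 [ 316.8501871 -170.8026416]
base [460.31825958 -77.39948002]
```

It has stopped on the grip at 14 mm. Lifting.

```bash
python3 -m jog '[0,0,0,-0.12,0,0,0,0,-0.12,0,0,0,0,-0.12,0,0,0,0,0,0,0,0,0,0,0]' 40; python3 -m jog '[0,0,0,-0.05,0,0,0,0,0,0]'
python3 - <<'E'
import cv2,numpy as np
from h import *
o=observe();print(o["position"],L(o["position"]),o["force"],o["width"]*91.8)
cv2.imwrite("pics/w5.png",get_image("wrist")[:,:,::-1])
a=cv2.imread("pics/w5.png")[150:330,240:420]
s=get_image("scene")[:,:,::-1];b=s[166:246,301:381]
f=lambda x:cv2.resize(x,(400,400),interpolation=cv2.INTER_CUBIC)
cv2.imwrite("pics/w5c.png",np.hstack([f(a),f(b)]))
E
```

```text
clock: 9.37
position: [0.5872, -0.0942, 0.1212]
ee_rot: [-2.05, -2.372, -0.018]
force: [1.2, 1.1, -3.2]
width: 0.15
clock: 9.53
position: [0.5872, -0.0941, 0.1235]
ee_rot: [-2.05, -2.372, -0.018]
force: [2.0, 1.5, -2.6]
width: 0.152
[ 0.58722676 -0.09413533  0.12346175] [-0.0445 -0.139 ] [ 1.96967311  1.47168035 -2.59004813] 13.957890179248787
```

View pics/w5c.png

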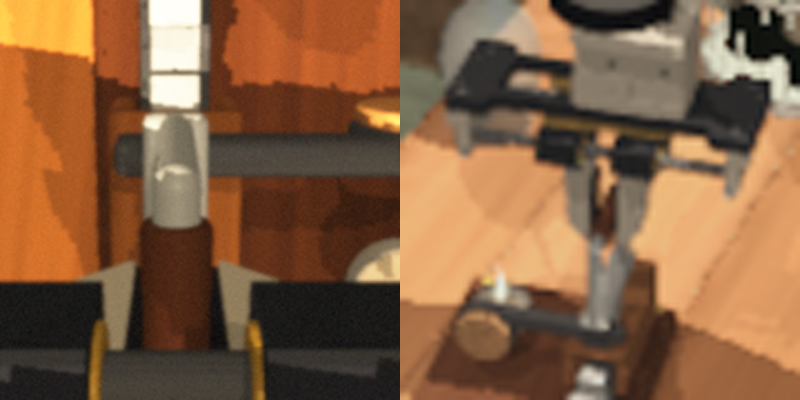

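```bash
python3 -m jog '[0,0,0,-0.1,0,0,0,0,0,0,0,0.3,0,0,0,0,0.3,0,0,0,0,0.3,0,0,0]' 40
python3 - <<'E'
from h import *
o=observe();print(L(o["position"]),o["position"][2],o["force"])
E
```

```text
clock: 10.05
position: [0.5824, -0.061, 0.1275]
ee_rot: [-2.058, -2.368, -0.016]
force: [1.8, -0.5, -4.0]
width: 0.152
[-0.0445 -0.1055] 0.12746647228234964 [ 1.77976826 -0.46931581 -3.99027023]
```

```bash
python3 -m jog '[0,0.3,0,0,0,0,0.3,0,0,0,0,0.3,0,0,0,0,0.3,0,0,0,0,0.3,0,0,0,0,0.2,0,0,0,0,0,0,0,0,0,0,0,0,0]' 40; python3 look.py w6
python3 - <<'E'
import cv2
a=cv2.imread("pics/w6.png")[40:280,290:530]
cv2.imwrite("pics/w6c.png",cv2.resize(a,(600,600),interpolation=cv2.INTER_CUBIC))
E
```

```text
clock: 10.72
position: [0.5706, 0.0207, 0.1289]
ee_rot: [-2.047, -2.376, -0.019]
force: [1.3, 0.2, -3.1]
width: 0.15
10.7667 [0.57059459 0.02077565 0.12887116] [-0.0442 -0.0229] [[-0.148, 0.989, 0.004], [0.989, 0.148, 0.013], [0.012, 0.006, -1.0]] [ 1.41758513  1.43370927 -3.45638794]
cam [-0.0449  0.0481]
bail [317.18224969 453.2706598 ]
strip0 [317.25084083 326.06246625]
strip1 [317.3323144   76.61651395]
base [427.72161634 149.8337357 ]
```

View pics/w6c.png

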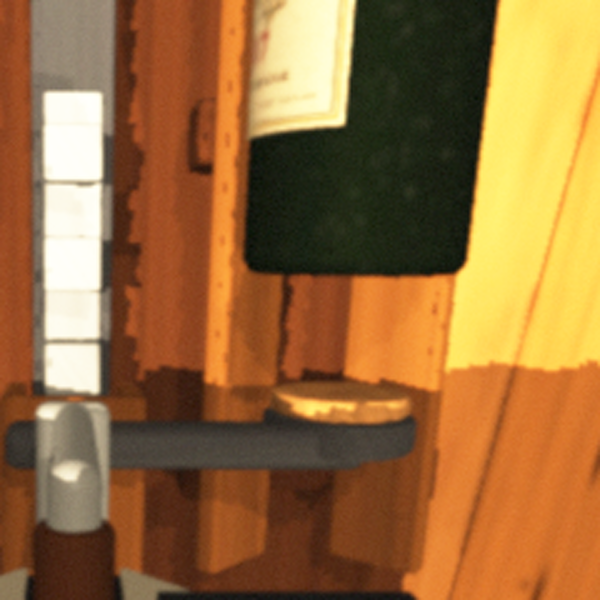

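Run:
```python
from h import *
import pickle
p=pickle.load(open("pics/w6.pkl","rb"))
f=lambda x,y,z:L(ray(p,(290+(x+.5)/2.5-.5,40+(y+.5)/2.5-.5),z))
for z in(.045,.064,.08):print("base",f(355,273,z))
print("face c",f(342,400,.064),"bot",f(342,382,.045),"top",f(342,421,.083))
for y in(92,126,182,236,289,339,392):print("edge",y,f(75,y,.05),f(75,y,.034))
```

```text
base [0.0388 0.0422]
base [0.0327 0.0426]
base [0.0274 0.043 ]
face c [0.032  0.0078] bot [0.0377 0.0101] top [0.0264 0.0055]
edge 92 [-0.0434  0.0901] [-0.0433  0.0927]
edge 126 [-0.0434  0.0815] [-0.0433  0.0836]
edge 182 [-0.0433  0.0669] [-0.0432  0.0681]
edge 236 [-0.0433  0.0524] [-0.0432  0.0527]
edge 289 [-0.0433  0.0377] [-0.0432  0.037 ]
edge 339 [-0.0432  0.0234] [-0.0431  0.0218]
edge 392 [-0.0432  0.0078] [-0.0431  0.0052]
```

The view shows the bumper face's tan ellipse at crop y 382–406 and the bottle base at crop y 272, so the gap is about 33 mm with the tooth near the −30 mm notch. The next notch, near 0, is about 30 mm on and would leave about 2 mm, so that is the closest one. I'll approach it slowly and watch the force.

```bash
python3 -m jog '[0,0.2,0,0,0,0,0.2,0,0,0,0,0.15,0,0,0,0,0,0,0,0,0,0,0,0,0]' 40
python3 - <<'E'
from h import *
import cv2
o=observe();print(L(o["position"]),o["position"][2],M.T@o["force"][:2],o["force"][2])
E
```

```text
clock: 11.18
position: [0.5675, 0.0422, 0.1289]
ee_rot: [-2.052, -2.372, -0.018]
force: [1.1, -0.4, -2.8]
width: 0.151
[-0.0441 -0.0013] 0.1288706275747135 [ 0.99692757 -0.50871544] -2.7541537840253447
```

```bash
cat > st.py <<'E'
from h import *
o=observe();print(o["clock"],L(o["position"]),o["position"][2].round(4),"Fc",(M.T@o["force"][:2]).round(2),o["force"][2].round(2),round(o["width"]*91.8,1))
E
python3 -m jog '[0,0.1,0,0,0,0,0.1,0,0,0,0,0,0,0,0,0,0,0,0,0]' 40; python3 st.py
python3 - <<'E'
from h import *
import cv2,pickle
p=camera_params("wrist");im=get_image("wrist");cv2.imwrite("pics/w7.png",im[:,:,::-1])
# profile along the bottle axis (x=.03): brightness, for dark bottle edge and tan bumper
for y in np.arange(.02,.056,.002):
    c=[proj(p,[*(M@[x,y]+T),.064]).round().astype(int) for x in(.024,.030,.036)]
    print(round(y,3),c[1],[im[v,u].tolist() for u,v in c])
E
```

```text
clock: 11.52
position: [0.5663, 0.0504, 0.1289]
ee_rot: [-2.053, -2.372, -0.018]
force: [1.1, -0.2, -3.5]
width: 0.147
11.5167 [-0.0441  0.007 ] 0.1289 Fc [ 1.05 -0.34] -3.52 13.5
0.02 [421 224] [[79, 71, 61], [70, 64, 56], [69, 64, 54]]
0.022 [422 221] [[78, 70, 63], [67, 62, 54], [78, 69, 61]]
0.024 [422 218] [[76, 67, 58], [67, 61, 52], [72, 64, 57]]
0.026 [422 216] [[69, 66, 57], [66, 58, 52], [70, 64, 55]]
0.028 [422 213] [[69, 64, 55], [64, 57, 50], [68, 63, 54]]
0.03 [423 210] [[53, 46, 40], [61, 56, 48], [66, 57, 52]]
0.032 [423 207] [[124, 78, 41], [143, 86, 42], [197, 119, 54]]
0.034 [423 204] [[239, 168, 76], [220, 140, 62], [185, 114, 55]]
0.036 [423 202] [[255, 229, 108], [251, 194, 88], [168, 101, 50]]
0.038 [423 199] [[220, 139, 64], [153, 92, 42], [134, 83, 38]]
0.04 [424 196] [[24, 28, 14], [24, 31, 16], [34, 42, 25]]
0.042 [424 193] [[27, 34, 21], [28, 34, 12], [26, 36, 19]]
0.044 [424 190] [[27, 37, 20], [33, 41, 23], [25, 35, 15]]
0.046 [424 187] [[32, 38, 18], [31, 39, 20], [32, 40, 23]]
0.048 [425 185] [[30, 40, 19], [32, 39, 17], [32, 38, 24]]
0.05 [425 182] [[35, 39, 22], [34, 43, 24], [28, 36, 19]]
0.052 [425 179] [[36, 37, 20], [32, 38, 18], [28, 38, 21]]
0.054 [425 176] [[36, 43, 26], [34, 41, 22], [30, 40, 23]]
```

```bash
python3 -m jog '[0,0,0,0.12,0,0,0,0,0.05,0,0,0,0,0,0]' 40; python3 st.py;python3 -m jog '[0,0,0,0.08,0,0,0,0,0,0]' 40; python3 st.py
```

```text
clock: 11.82
position: [0.5663, 0.0502, 0.1214]
ee_rot: [-2.053, -2.371, -0.018]
force: [1.8, 0.4, -3.6]
width: 0.153
11.8167 [-0.0441  0.0069] 0.1214 Fc [1.84 0.1 ] -3.62 14.0
clock: 11.98
position: [0.5663, 0.0502, 0.1177]
ee_rot: [-2.053, -2.371, -0.018]
force: [2.1, 0.4, -3.7]
width: 0.154
11.9833 [-0.0441  0.0068] 0.1177 Fc [2.16 0.11] -3.72 14.1
```

The lift is under 16 mm and the arm still carries the knob's full weight, so the tooth is entering the notch. I'll lower it the rest of the way.

```bash
python3 -m jog '[0,0,0,0.12,0,0,0,0,0.1,0,0,0,0,0,0]' 40; python3 st.py;python3 -m jog '[0,0,0,0.07,0,0,0,0,0,0]' 40; python3 st.py
```

```text
clock: 12.23
position: [0.5663, 0.0501, 0.1079]
ee_rot: [-2.054, -2.371, -0.018]
force: [2.1, 0.8, -3.4]
width: 0.152
12.2333 [-0.0441  0.0068] 0.1079 Fc [2.22 0.5 ] -3.43 14.0
clock: 12.4
position: [0.5663, 0.0502, 0.1052]
ee_rot: [-2.054, -2.371, -0.017]
force: [0.9, -1.0, -0.5]
width: 0.149
12.4 [-0.0441  0.0068] 0.1052 Fc [ 0.79 -1.12] -0.49 13.7
```

At z = 0.1052, the height where I first gripped it, the load is gone, so the knob is home. Releasing and going up.

```bash
python3 -m jog '[45,0,0,0,0,45,0,0,0,0,45,0,0,0,0,45,0,0,0,0,45,0,0,0,0,45,0,0,0,0,45,0,0,-0.3,0,45,0,0,-0.6,0,45,0,0,-0.8,0,45,0,0,-0.8,0,45,-0.3,0,-0.6,0,45,-0.5,0,-0.4,0,45,-0.5,0,0,0,45,-0.3,0,0,0,45,0,0,0,0,45,0,0,0,0]' 40; python3 st.py
python3 - <<'E'
from h import *
import cv2
p=camera_params("wrist");im=get_image("wrist");cv2.imwrite("pics/w8.png",im[:,:,::-1]);print("cam",L(p["xyz"]),p["xyz"][2])
print("-- axis profile z=.064")
for y in np.arange(.024,.056,.002):
    u,v=proj(p,[*(M@[.03,y]+T),.064]).round().astype(int);print(round(y,3),im[v,u].tolist(),end=" ")
# bright ball of +y leg
hsv=cv2.cvtColor(im,cv2.COLOR_RGB2HSV)
print("\n-- rail profile z=.138 x=-.045")
for y in np.arange(-.05,.06,.004):
    u,v=proj(p,[*(M@[-.045,y]+T),.138]).round().astype(int);print(round(y,3),im[v,u].tolist(),end=" ")
t0=cv2.imread("pics/top0.png")[:,:,::-1];t1=get_image("top");d=np.abs(t0.astype(int)-t1).sum(2)
pt=camera_params("top");print()
for n,(u,v) in dict(votive=(503,305),cup=(134,278),tealight=(380,233),neck=(228,260)).items():print(n,d[v-12:v+13,u-12:u+13].mean().round(1))
E
```

```text
clock: 13.73
position: [0.5738, -0.0143, 0.2587]
ee_rot: [-2.047, -2.376, -0.02]
force: [-0.3, 0.2, -0.7]
width: 0.49
13.7333 [-0.0461 -0.0581] 0.2587 Fc [-0.3   0.22] -0.68 45.0
cam [-0.0471  0.013 ] 0.4323137813498892
-- axis profile z=.064
0.024 [107, 96, 80] 0.026 [135, 122, 102] 0.028 [163, 147, 129] 0.03 [162, 148, 127] 0.032 [161, 145, 124] 0.034 [152, 133, 110] 0.036 [244, 184, 91] 0.038 [255, 238, 123] 0.04 [254, 220, 101] 0.042 [159, 91, 37] 0.044 [5, 15, 6] 0.046 [21, 27, 13] 0.048 [32, 39, 23] 0.05 [28, 40, 15] 0.052 [34, 40, 20] 0.054 [29, 38, 16] 
-- rail profile z=.138 x=-.045
-0.05 [180, 166, 135] -0.046 [175, 160, 133] -0.042 [247, 240, 215] -0.038 [252, 249, 231] -0.034 [255, 254, 248] -0.03 [254, 253, 243] -0.026 [182, 85, 39] -0.022 [185, 93, 44] -0.018 [186, 91, 40] -0.014 [188, 94, 42] -0.01 [189, 92, 43] -0.006 [190, 95, 43] -0.002 [184, 87, 37] 0.002 [189, 92, 41] 0.006 [194, 97, 46] 0.01 [194, 93, 42] 0.014 [190, 92, 40] 0.018 [197, 99, 47] 0.022 [195, 96, 45] 0.026 [194, 96, 45] 0.03 [183, 112, 76] 0.034 [255, 254, 251] 0.038 [255, 254, 250] 0.042 [242, 236, 210] 0.046 [253, 251, 237] 0.05 [250, 245, 228] 0.054 [140, 128, 104] 0.058 [255, 254, 246] 
votive 45.4
cup 12.3
tealight 102.0
neck 14.2
```

Run:
```python
from cell import *
print(sign_off())
```

```text
the job is handed in; nothing more can be done
None
```

The slide stop is lowered into the notch at about cradle y = 0, the closest one behind the bottle, and the job is handed in at about 14 s. I pinched the handle from above, lifted the knob about 23 mm, slid it along the rail and let it down. No verdict was reported.

**Last checks**
- **Knob home:** its roughly 3 N weight came off the gripper at the same height where I first gripped it. The last wrist image puts the middle of the grip at about y = +1 mm, and that notch's centre was measured at about 0.
- **Gap:** the bumper face is about 2 mm behind the bottle's base, by calculation, with about 2 mm of uncertainty. The last image could not show the gap directly.
- **Bottle:** the base measured about y = 43 mm before and after, and I felt no push from it during the approach.
- **Gripper:** it was open and well clear of everything at hand-in.

**What failed or disagreed**
- **Missed pinches:** the first two closed on nothing. The grip only held with the tool about 25 mm lower than the given fingertip length suggested.
- **Handle position:** early estimates differed by about 6 mm along the rail, which the closer view from above settled.
- **Tealight and votive:** their patches in the top camera changed between the first and last pictures, with mean differences of 102 and 45 against about 12–14 for the cup and the bottle neck. I put this down to the arm and its shadow, because the arm never went near them. I did not confirm their positions separately.

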